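# Hang the sample basket on the spring balance

### The job

Weigh the wire sample basket: with a light fingertip, without pinching or forcing it and without pushing the basket along the bench, lift the basket's folded bail until it stands upright by itself; then pick the basket up by the bail and hang the bail across both prongs of the column spring balance's hook. Lower it slowly and let the spring take the basket's whole weight before you let go, so that the hook is never jerked, dropped on or pressed down hard; leave the basket hanging still from the hook with the bystanders undisturbed.

Things in the scene. Friction and masses are not known exactly. Their poses are not given: they have to be found in the camera images.
- basket: Steel wire basket full of capped tubes, loose on the bench, 100 (x) by 120 (y) by 70 high, 0.2 to 0.8 kg (not known beforehand). Origin at the centre of its underside, z up. The bail's hinge line runs along its y, 78 above the underside, over its centre. The tubes end below the rim. Folded, the bail's bar is 40 beyond the basket's -x wall with free space under it.
- bail (a joint): Angle of the basket's bail, a U of 6 mm wire: two legs 90 long at y = -66 and 66 of the basket, joined by a straight bar along y. 0: folded level towards the basket's -x (to the robot's right), bar 78 above the bench; 1.57: upright, bar 168 above the underside; stop at 1.9. Weighs 35 g; hinge friction holds it by itself within about 0.5 rad of upright; lower it falls back.
- bail_bar (a point): Centre of the bail's cross bar (on the bar's axis, midway between the legs), moving with the bail. Its y axis runs along the bar.
- balance: Column spring balance, fixed: grey foot 130 wide, aluminium column 36 x 44, 352 high, its axis 135 behind (+x of) the origin, and a sprung steel hook reaching from the column towards -x. Origin on the bench, straight under the unloaded hook's seat; x points from the hook's tips to the column, z up.
- hook_seat (a point): Seat of the hook, moving with it: midway between its two prongs, at the top of their wire; 250 above the bench unloaded; axes as the balance. Prongs of 8 mm wire at y = -32 and 32 (56 clear between, for fingers) are lowest at x = 0, end in upturned tips at x = -34, 32 above the seat, and climb to a cross bar at x = 66, 18 above it. The bail bar's axis belongs 3 above the seat.
- hook (a joint): How far the hook is drawn down against its spring, m; 0 unloaded, stop at 0.07. Rate 180 N/m, preload 0.3 N, lightly damped: the basket draws it 11 to 44 mm down by its weight. If the bail is let go while the fingers still carry part of the weight, or press the hook lower than the weight does, the hook jumps.
- flask: Bystander: glass conical flask, 72 across, 110 high, between the basket's and the balance's places. Origin at its foot.
- jar: Bystander: white jar, 44 across, 60 high, between the two places. Origin at its foot.
- tip_box: Bystander: blue tip box with a clear lid, 120 x 85 x 66, at the left. Origin at its foot.
- calculator: Bystander: black desk calculator, 150 x 100 x 20, at the left. Origin at its foot.
There are look-alikes about, which are no part of the job. Of the things that look like the basket, the largest one is meant.

How it is judged:
By the outcome, as a careful person would: the job done as asked, in the order asked, and still so for the second after the job is handed in, with the robot touching nothing.
It also fails if it takes over 72 s, if anything falls off the work surface, if the arm or the gripper's body presses on something with over 40 N, if the wrist force passes 120 N, or if a joint passes its speed limit or range.

### The arm

A 6-joint arm with a two-finger parallel gripper is mounted at the origin on the work surface. World frame = base frame: x ahead of the robot, y to its left, z up, the work surface at z = 0. Lengths are in mm, angles in rad, forces in N, time in s.
With the tool pointing down it reaches from about 350 to 775 mm from the base axis. Payload 7.3 kg.
Tool frame: the origin (TCP) lies midway between the tips of the shut fingers; the grasp point (between the pads) lies 19 mm behind it; x points along the fingers, y is the direction in which the jaws open and shut, and the axes are right-handed (so a half turn about x gives the same grasp; the last joint's range is limited). The gripper opens to 92 mm and grips with 3 to 60 N. Pads are 19 mm wide; open, the fingers measure 130 mm over their backs; the gripper's body (75 mm by 190 mm) begins 47 mm behind the grasp point.
Start: joints at [-1.457, 0.342, 1.524, -0, 1.275, -0.146], TCP at [134.888, -507.396, 226.741] pointing down, gripper open.
Joint ranges: [-2.53, 2.53], [-0.77, 2.02], [0.04, 2.7], [-1, 4.14], [0.28, 2.66], [-3.11, 3.11]. Speed limits (rad/s): [2.57, 2.57, 3.14, 3.14, 3.14, 3.14].

### API

Orientations are given as [roll, pitch, yaw] about the fixed x, y, z axes, in that order (R = Rz(yaw) Ry(pitch) Rx(roll)).
In Python, from plant import get_obs, capture, close_job gives the robot as it stands. The module is installed in compiled form; this text tells all that it offers.
- The arm moves only by the tool send_rows, never from a script. Its argument "moves" is a list of rows, each a list of 4 numbers: the shift along the tool's x, y, z in mm, then the turn about the tool's x in degrees. In form: [[tx, ty, tz, yaw], ...]. A call has 1 to 8 rows; each row shifts and turns the commanded pose from where the row before left it, along the tool's axes as they then stand; what a row does not reach is not made up. A row lasts 1/8 s, in which the tool goes at most 62.5 mm and 10.7 degrees, less where a joint would pass 70% of its speed; a pose out of reach is approached as far as the arm can. A call with a gripper value outside its range is refused whole. "hand" is the opening, from 0 (shut) to 1 (fully open), set as the call begins (left out, the last holds). The fingers move at their own pace and stop on an object; the grip force is fixed at half the most. Time passes only in rows, so rows that do not move let the fingers close. It gives the time, the measured TCP pose, the force and the opening at its end, in the units of the state.
- get_obs(): the state, without advancing time (a new reading comes with each control period).
- capture(name): name is "side" or "top" or "wrist"; returns a dict with "image" (400x640x3 uint8, red, green, blue), "K" (3x3 intrinsics, pixels), "position" and "attitude" of the camera in the world; the wrist camera has in their place "mount" (4x4, takes a point from camera to tool coordinates, whose origin is the TCP and whose axes are the tool frame's). Camera axes: x right, y down, z forward; pixel columns grow to the right and rows downward; lengths in mm; the calibration is good to about 2 mm. The wrist camera is an equidistant fisheye: a pixel r from the principal point sees the ray r / f radians off the axis. A picture is of the moment at which its call begins: read the wrist's pose just before it. There is no depth.
- close_job(): hands the job in, once; it reports no verdict.
The state is a dict: "time": time; "joint_positions": joint angles; "dq": joint speeds; "tau": joint torques, N m; "tool_pos": TCP position; "tcp_rot": TCP orientation; "contact_force": force on the tool from outside, world axes, zero at the start; "moment": the same for the moment, N m; "grip_width": finger opening in mm.
Only numpy, scipy, OpenCV 4.12 (cv2) and the standard library are available. Lean on these libraries where they do the work, as an engineer would, in place of code of your own. Each camera call takes 0.05 s, during which the arm holds its last target. There are 200 camera calls.

## Working session

There is one attempt and no reset: what is moved stays moved. The work goes in short steps, Python scripts to look and compute and a tool call to move; the robot and the scene stay as the last step left them, time stands still between calls to the robot, and variables do not carry over. Pictures are saved under pics/ and viewed, about 8 in all and at most 12, crops included, and the job is handed in when it is done.

Besides the shell and the picture viewer there is one more tool, called after "Call:" by a JSON object that holds its "method" and its "body", one argument or row to a line. send_rows: Moves the arm, as the interface text tells. Its arguments: {"type":"object","properties":{"moves":{"type":"array","items":{"type":"array","items":{"type":"number"}}},"hand":{"type":"number"}},"required":["moves"]}

```bash
mkdir -p pics; python3 - <<'E'
from plant import get_obs,capture
import cv2,numpy as np,json
o=get_obs();print({k:np.round(v,3).tolist() for k,v in o.items()})
for n in ["side","top","wrist"]:
    c=capture(n);cv2.imwrite(f"pics/{n}0.png",c["image"][:,:,::-1])
    print(n,{k:np.round(v,4).tolist() for k,v in c.items() if k!="image"})
E
```

```text
{'time': 0.0, 'joint_positions': [-1.457, 0.343, 1.525, -0.0, 1.275, -0.146], 'dq': [0.0, 0.001, 0.0, -0.002, -0.001, -0.001], 'tau': [-0.0, -43.124, -24.422, 0.072, 0.056, -0.0], 'tool_pos': [134.823, -506.952, 226.038], 'tcp_rot': [-1.692, 1.569, 1.709], 'contact_force': [-0.637, 0.208, 0.289], 'moment': [0.03, 0.061, -0.022], 'grip_width': 91.637}
side {'K': [[377.919, 0.0, 317.0986], [0.0, 377.919, 199.5357], [0.0, 0.0, 1.0]], 'position': [463.368, -657.0021, 885.747], 'attitude': [-2.3524, -0.0148, -0.0781]}
top {'K': [[472.0626, 0.0, 323.782], [0.0, 472.0626, 207.8692], [0.0, 0.0, 1.0]], 'position': [349.3033, 64.6515, 1460.7004], 'attitude': [-3.022, -0.0003, -1.5871]}
wrist {'K': [[309.7069, 0.0, 324.4474], [0.0, 309.7069, 196.3304], [0.0, 0.0, 1.0]], 'mount': [[0.0001, -0.3035, 0.9528, -157.3002], [1.0, 0.0, -0.0001, -1.2772], [-0.0, 0.9528, 0.3035, -82.6459], [0.0, 0.0, 0.0, 1.0]]}
```

View pics/top0.png

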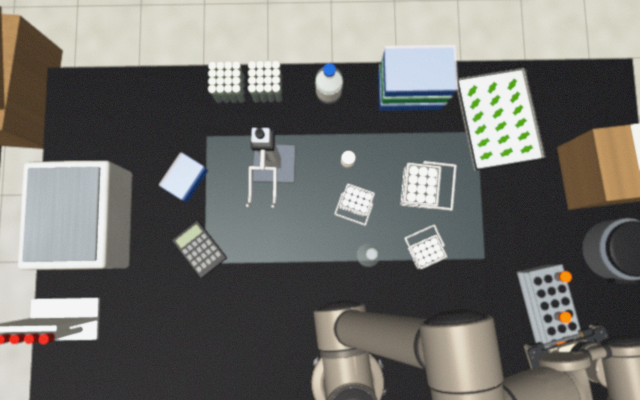

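View pics/side0.png

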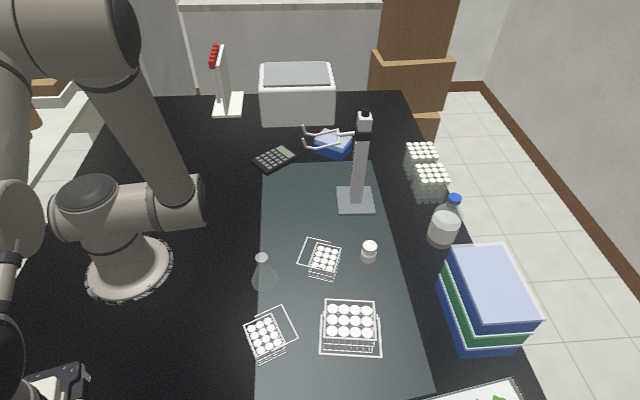

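The top view shows the largest basket at about (421,186) with its bail folded right (world -y), and the hook tips at about (248,205) and (274,205) facing the robot. I'll zoom in on both.

```bash
cat > h.py <<'E'
from plant import get_obs,capture
import cv2,numpy as np
from scipy.spatial.transform import Rotation as Ro
def ray(c,u,v):
    R=Ro.from_euler('xyz',c['attitude']).as_matrix()
    d=R@np.linalg.inv(c['K'])@np.array([u,v,1.]);return np.array(c['position'],float),d/np.linalg.norm(d)
def plane(c,u,v,z):
    p,d=ray(c,u,v);return p+d*(z-p[2])/d[2]
def cross(r1,r2):
    (p,d),(q,e)=r1,r2
    s=np.linalg.lstsq(np.c_[d,-e],q-p,rcond=None)[0];a,b=p+s[0]*d,q+s[1]*e
    return (a+b)/2,np.linalg.norm(a-b)
def proj(c,P):
    R=Ro.from_euler('xyz',c['attitude']).as_matrix()
    x=c['K']@(R.T@(np.array(P,float)-c['position']));return x[:2]/x[2]
def wproj(c,o,P):
    T=Ro.from_euler('xyz',o['tcp_rot']).as_matrix();t=T.T@(np.array(P,float)-o['tool_pos'])
    M=np.array(c['mount']);q=M[:3,:3].T@(t-M[:3,3]);th=np.arctan2(np.hypot(q[0],q[1]),q[2])
    return c['K'][:2,2]+c['K'][0,0]*th*q[:2]/np.hypot(q[0],q[1])
def wray(c,o,u,v):
    K=c['K'];x=np.array([u-K[0,2],v-K[1,2]]);r=np.hypot(*x);th=r/K[0,0]
    d=np.r_[np.sin(th)*x/r,np.cos(th)]
    T=Ro.from_euler('xyz',o['tcp_rot']).as_matrix();M=np.array(c['mount'])
    return T@M[:3,3]+o['tool_pos'],T@M[:3,:3]@d
E
python3 - <<'E'
from h import *
t=cv2.imread('pics/top0.png');s=cv2.imread('pics/side0.png')
a=cv2.resize(t[150:220,390:470],None,fx=5,fy=5,interpolation=2);b=cv2.resize(t[120:220,230:310],None,fx=3.5,fy=3.5,interpolation=2)
d=cv2.resize(s[100:220,290:390],None,fx=2,fy=2,interpolation=2)
im=np.zeros((600,800,3),np.uint8);im[:350,:400]=a;im[:350,400:680]=b;im[350:590,:200]=d
im[350:590,250:490]=cv2.resize(s[285:365,310:390],None,fx=3,fy=3)
cv2.imwrite('pics/crop1.png',im)
E
```

```text
(no output)
```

View pics/crop1.png

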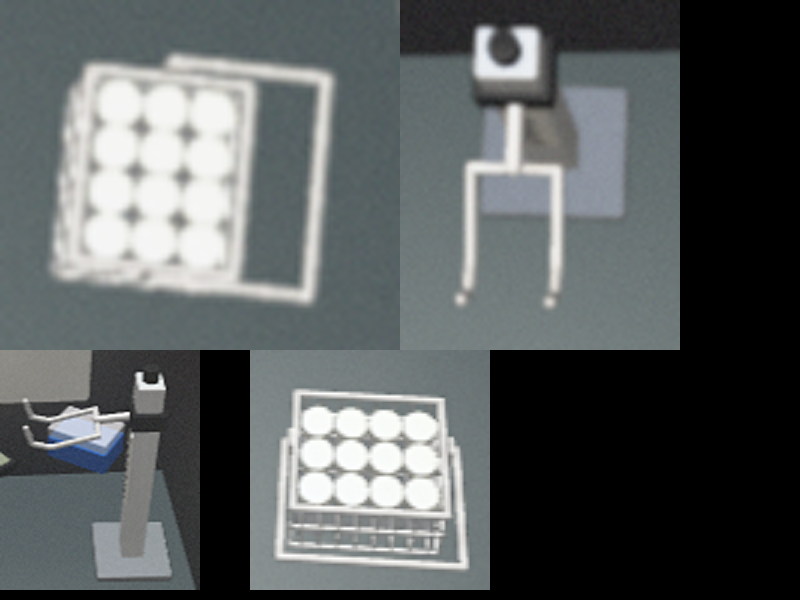

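The crop shows the bail bar ends at crop (327,78) and (308,297), the hook tips at (461,299) and (549,302), and the cross-bar corners at (470,165) and (558,167). The same tips are visible from the side. Next I'll turn these into positions.

```bash
python3 - <<'E'
from h import *
t=capture('top');s=capture('side')
np.set_printoptions(precision=1,suppress=True)
e=-0.4
A=lambda x,y:(390+x/5+e,150+y/5+e)
B=lambda x,y:(230+(x-400)/3.5+e,120+y/3.5+e)
D=lambda x,y:(290+x/2-.25,100+(y-350)/2-.25)
S=lambda x,y:(310+(x-250)/3-.3,285+(y-350)/3-.3)
b1=plane(t,*A(327,78),78);b2=plane(t,*A(308,297),78);print('bar',b1,b2,np.linalg.norm(b1-b2),(b1+b2)/2)
v=b1-b2;yaw=np.arctan2(v[1],v[0]);print('bar yaw deg',np.degrees(yaw))
print('rim',[plane(t,*A(*p),70) for p in [(92,70),(252,86),(237,280),(72,268)]])
print('side bar',plane(s,*S(278,557),78),plane(s,*S(465,566),78))
for p in [(461,299),(549,302)]:print('tip',plane(t,*B(*p),282))
for p in [(470,165),(558,167)]:print('cb',plane(t,*B(*p),268))
for p,q in [((461,299),(27,403)),((549,302),(27,434))]:print('tip x',cross(ray(t,*B(*p)),ray(s,*D(*q))))
print('flask',plane(t,368,255,80),'jar',plane(t,348,158,60))
E
```

```text
bar [ 637.2 -331.9   78. ] [ 506.  -314.2   78. ] 132.46704436731397 [ 571.6 -323.1   78. ]
bar yaw deg -7.683003700571124
rim [array([ 646.1, -193.4,   70. ]), array([ 634.7, -289. ,   70. ]), array([ 517.7, -274.7,   70. ]), array([ 526.5, -177. ,   70. ])]
side bar [ 506.2 -316.    78. ] [ 639. -332.   78.]
tip [501.2 255.  282. ]
tip [498.  191.7 282. ]
cb [602.2 250.9 268. ]
cb [599.6 186.3 268. ]
tip x (array([503.3, 256.5, 273.1]), np.float64(1.8208822083752036))
tip x (array([500.5, 193.6, 264.9]), np.float64(0.6451155395194891))
flask [374.9 -64.9  80. ] jar [668.4 -14.3  60. ]
```

View pics/wrist0.png

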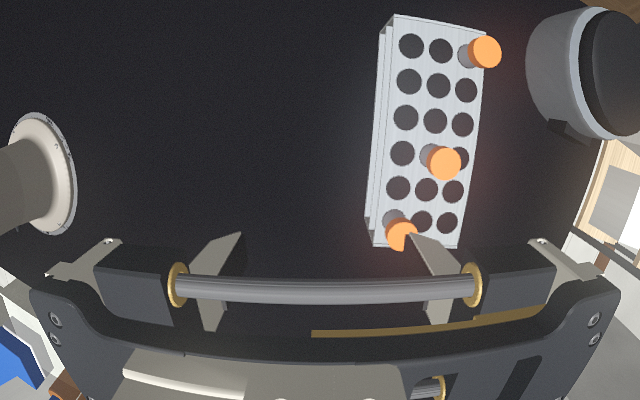

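```bash
python3 - <<'E'
from h import *
np.set_printoptions(precision=3,suppress=True)
o=get_obs();R=Ro.from_euler('xyz',o['tcp_rot']).as_matrix();print(R,o['time'])
s=capture('side');t=capture('top')
xh=np.array([np.cos(-.047),np.sin(-.047),0]);yh=np.array([-xh[1],xh[0],0]);b=np.array([534,221.7,0])
for n,x,y,z in [('tipL',-34,32,282),('tipR',-34,-32,282),('cbL',66,32,268),('foot',135,65,0),('footR',135,-65,0),('coltop',135,0,352)]:
    P=b+x*xh+y*yh+[0,0,z];print(n,P,proj(s,P),proj(t,P))
E
```

```text
[[-0.     0.257 -0.966]
 [ 0.001 -0.966 -0.257]
 [-1.    -0.001 -0.   ]] 0.25
tipL [501.541 255.262 282.   ] [302.299 123.908] [246.921 204.912]
tipR [498.534 191.333 282.   ] [302.377 137.154] [272.33  205.689]
cbL [601.431 250.564 268.   ] [337.195 127.883] [249.749 167.031]
foot [671.905 280.286   0.   ] [352.478 188.004] [253.584 162.663]
footR [665.797 150.429   0.   ] [356.441 215.775] [294.791 163.91 ]
coltop [668.851 215.357 352.   ] [365.53  107.991] [259.006 132.19 ]
```

The wrist view shows two flat fingers with nothing below that matters. The tool only points down, so I'll raise the bar with the outer pad, using a light upward drag while the finger gap stays open. First I'll move above the bar.

Call:
{"method": "send_rows", "body": {
  "moves": [
    [0, -4, -29, 0],
    [0, -4, -29, 0],
    [0, -4, -29, 0],
    [0, -4, -29, 0],
    [0, -4, -29, 0],
    [0, -4, -29, 0],
    [0, -4, -29, 0],
    [0, -4, -29, 0]
  ],
  "hand": 0.18
}}

```text
time: 1.35
tool_pos: [351.8, -416.4, 226.7]
tcp_rot: [1.243, 1.571, -1.639]
contact_force: [0.4, 0.9, -0.2]
grip_width: 17.9
```

Call:
{"method": "send_rows", "body": {
  "moves": [
    [0, -4, -29, 0],
    [0, -4, -29, 0],
    [0, -4, -29, 0],
    [0, -4, -29, 0],
    [0, -4, -29, 0],
    [0, -4, -29, 0],
    [0, -4, -29, 0],
    [0, -4, -29, 0]
  ]
}}

```text
time: 2.35
tool_pos: [567.7, -325.9, 226.6]
tcp_rot: [-0.406, 1.571, 2.996]
contact_force: [-0.9, -1.0, -0.7]
grip_width: 16.5
```

Call:
{"method": "send_rows", "body": {
  "moves": [
    [12, 0, 0, 7.5],
    [12, 0, 0, 7.5],
    [12, 0, 0, 7.6],
    [12, 0, 0, 0],
    [12, 0, 0, 0],
    [0, 0, 0, 0]
  ]
}}

```text
time: 3.1
tool_pos: [566.4, -326.0, 165.4]
tcp_rot: [-0.47, 1.569, 2.538]
contact_force: [0.5, 0.5, -0.1]
grip_width: 16.6
```

```bash
python3 - <<'E'
from h import *
np.set_printoptions(precision=3,suppress=True)
o=get_obs();c=capture('wrist');R=Ro.from_euler('xyz',o['tcp_rot']).as_matrix();print(R,o['tool_pos'],o['contact_force'],o['grip_width'],o['time'],o['joint_positions'])
d=np.array([571.6,-323.1,78])-o['tool_pos'];print('to bar, tool axes',R.T@d)
for P in [(637.2,-331.9,78),(506,-314.2,78),(571.6,-323.1,78),(634.7,-289,70)]:print(wproj(c,o,P))
cv2.imwrite('pics/w1.png',c['image'][:,:,::-1])
E
```

```text
[[-0.002 -0.133 -0.991]
 [ 0.001 -0.991  0.133]
 [-1.    -0.001  0.002]] [ 566.359 -326.025  165.433] [ 0.454  0.492 -0.061] 16.586779331084728 3.1 [-0.639  0.628  1.221 -0.     1.295  1.065]
to bar, tool axes [87.427 -3.505 -4.984]
[321.566 114.718]
[321.849 264.878]
[321.724 195.426]
[270.195 124.975]
```

View pics/w1.png

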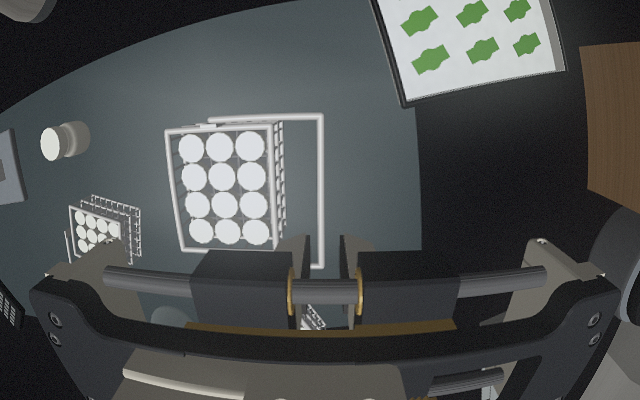

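The bar lies at column ~321, rows 116–267, as predicted. The finger blades at columns 305 and 342 will straddle it. I'll centre on it, go down around it, then let it settle for a force reading.

Call:
{"method": "send_rows", "body": {
  "moves": [
    [10, -3, -5, 0],
    [18, 0, 0, 0],
    [18, 0, 0, 0],
    [18, 0, 0, 0],
    [16, 0, 0, 0],
    [14, 0, 0, 0],
    [10, 0, 0, 0],
    [0, 0, 0, 0]
  ]
}}

```text
time: 4.15
tool_pos: [571.9, -323.8, 61.9]
tcp_rot: [-0.454, 1.569, 2.553]
contact_force: [-0.1, -0.5, -0.1]
grip_width: 16.6
```

```bash
python3 - <<'E'
from h import *
np.set_printoptions(precision=2,suppress=True)
o=get_obs();R=Ro.from_euler('xyz',o['tcp_rot']).as_matrix();print(o['tool_pos'],o['contact_force'],o['grip_width'],R.T@(np.array([571.6,-323.1,78])-o['tool_pos']))
t=capture('top')['image'];s=capture('side')['image'];c=capture('wrist')['image'];o2=get_obs();print(o2['contact_force'],o2['time'])
im=np.hstack([cv2.resize(s[270:390,280:420],(560,480),interpolation=2)])
im2=np.zeros((600,800,3),np.uint8);im2[:480,:560]=im;im2[:240,560:800]=cv2.resize(c[80:320,220:460],(240,240))
cv2.imwrite('pics/w2.png',im2[:,:,::-1])
E
```

```text
[ 571.9  -323.84   61.88] [-0.07 -0.48 -0.07] 16.63712266419503 [-16.12  -0.71   0.41]
[-0.09  0.22  0.32] 4.3
```

View pics/w2.png

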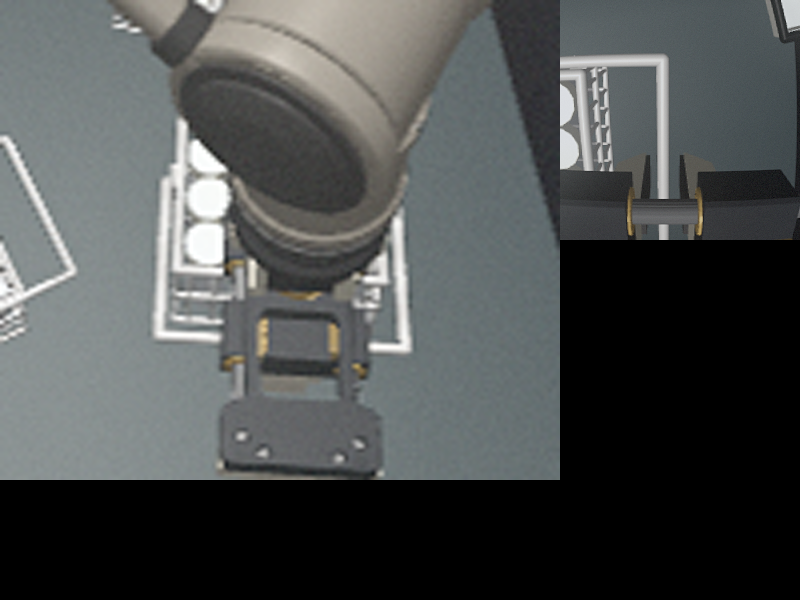

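The bar sits midway in the open gap. I'll go 12 mm deeper, then bring the outer pad in slowly.

Call:
{"method": "send_rows", "body": {
  "moves": [
    [6, 0, 0, 0],
    [6, 0, 0, 0],
    [0, -1, 0, 0],
    [0, -1, 0, 0],
    [0, -0.5, 0, 0],
    [0, -0.5, 0, 0],
    [0, 0, 0, 0]
  ]
}}

```text
time: 5.18
tool_pos: [572.7, -321.1, 50.8]
tcp_rot: [2.422, 1.571, -0.854]
contact_force: [-0.4, 0.2, -0.6]
grip_width: 16.0
```

Call:
{"method": "send_rows", "body": {
  "moves": [
    [0, -0.5, 0, 0],
    [0, 0, 0, 0]
  ]
}}

```text
time: 5.42
tool_pos: [572.7, -320.6, 50.7]
tcp_rot: [1.805, 1.571, -1.471]
contact_force: [-0.4, 0.2, 0.2]
grip_width: 16.5
```

Call:
{"method": "send_rows", "body": {
  "moves": [
    [0, -0.5, 0, 0],
    [0, 0, 0, 0]
  ]
}}

```text
time: 5.68
tool_pos: [572.8, -320.1, 50.7]
tcp_rot: [1.937, 1.571, -1.339]
contact_force: [-0.1, -0.7, -1.0]
grip_width: 16.5
```

Call:
{"method": "send_rows", "body": {
  "moves": [
    [0, -0.5, 0, 0],
    [0, 0, 0, 0]
  ]
}}

```text
time: 5.92
tool_pos: [572.8, -319.6, 50.7]
tcp_rot: [1.686, 1.571, -1.59]
contact_force: [0.3, -0.2, 0.3]
grip_width: 16.7
```

Call:
{"method": "send_rows", "body": {
  "moves": [
    [0, -0.5, 0, 0],
    [0, -0.5, 0, 0],
    [-1, -0.5, 0, 0],
    [-1, -0.4, 0, 0],
    [-1, -0.3, 0, 0],
    [-1, -0.3, 0, 0],
    [0, 0, 0, 0]
  ]
}}

```text
time: 6.8
tool_pos: [573.2, -317.7, 55.0]
tcp_rot: [2.17, 1.57, -1.107]
contact_force: [-0.4, -4.9, 0.3]
grip_width: 16.3
```

```bash
cat > look.py <<'E'
from h import *
import sys
np.set_printoptions(precision=2,suppress=True)
# bar near corner (x~637 end) seen in wrist view: bright bar column/row + finger side profile
o=get_obs();c=capture('wrist');f=[get_obs()['contact_force']]
g=cv2.cvtColor(c['image'],cv2.COLOR_RGB2GRAY)
for r in (130,150,170,190,210):
    row=g[r,285:420].astype(int);m=np.where(row>150)[0]+285;print(r,m.min() if len(m) else None,m.max() if len(m) else None,end=' | ')
print(o['tool_pos'],o['contact_force'],f[0],o['time'])
if len(sys.argv)>1: cv2.imwrite(sys.argv[1],c['image'][80:320,200:480,::-1])
E
python3 look.py pics/w3.png
```

```text
130 None None | 150 331 342 | 170 331 341 | 190 331 341 | 210 331 341 | [ 573.24 -317.73   55.  ] [-0.45 -4.91  0.3 ] [-1.74 -5.34  0.3 ] 6.8
```

View pics/w3.png

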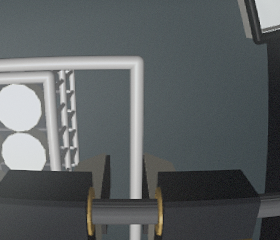

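The pad touches with about 5 N, more than I want. I'll back off slightly, then drag up to see whether the bar follows.

Call:
{"method": "send_rows", "body": {
  "moves": [
    [0, 0.3, 0, 0],
    [-1, 0, 0, 0],
    [-2, 0, 0, 0],
    [-2, 0, 0, 0],
    [-2, -0.1, 0, 0],
    [-2, -0.2, 0, 0],
    [0, 0, 0, 0]
  ]
}}

```text
time: 7.72
tool_pos: [573.3, -317.1, 64.0]
tcp_rot: [2.802, 1.57, -0.474]
contact_force: [0.7, -3.5, 1.0]
grip_width: 16.1
```

```bash
python3 look.py pics/w4.png; python3 - <<'E'
import cv2;a=cv2.imread('pics/w3.png');b=cv2.imread('pics/w4.png')
import numpy as np;cv2.imwrite('pics/w34.png',np.hstack([a,b]))
from h import *
s=capture('side');cv2.imwrite('pics/s4.png',cv2.resize(s['image'][285:365,300:400,::-1],None,fx=6,fy=6,interpolation=2))
E
```

```text
130 None None | 150 331 342 | 170 331 341 | 190 331 341 | 210 331 341 | [ 573.28 -317.06   63.99] [ 0.71 -3.53  1.03] [-0.24 -4.1   0.86] 7.725
```

View pics/s4.png

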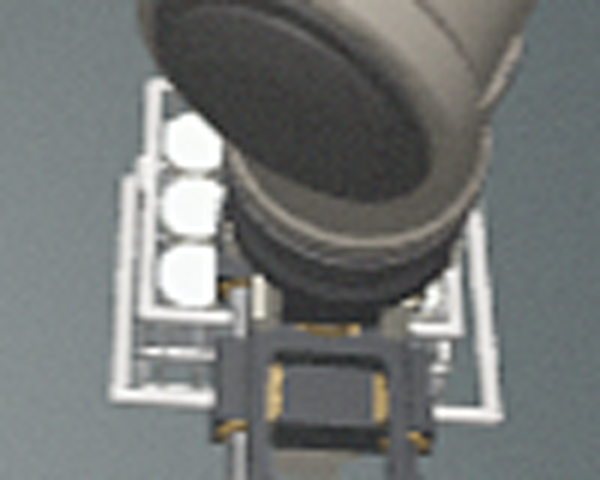

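```bash
cat > bar.py <<'E'
from h import *
np.set_printoptions(precision=2,suppress=True)
def bartop():
    # bail corner in wrist view: first bright row along the bar's column band, as ray; and height by known corner distance from tool along tool z
    o=get_obs();c=capture('wrist');g=cv2.cvtColor(c['image'],cv2.COLOR_RGB2GRAY).astype(int)
    m=(g[205:212,270:420]>150).mean(0)>.5;cols=np.where(m)[0]+270
    # rightmost run
    u1=cols.max();u0=u1
    while u0-1 in cols:u0-=1
    col=g[60:240,(u0+u1)//2];r=np.where(col>150)[0]
    return o,c,(u0,u1),r.min()+60
if __name__=='__main__':
    o,c,u,r=bartop()
    print('bar cols',u,'corner row',r,o['tool_pos'],o['contact_force'])
    for z in range(-10,60,10):
        pass
    # predicted corner row for bar heights along arc, hinge (583.6,-233.9,78)+
    xb=np.array([.1337,.991,0]);yb=np.array([.991,-.1337,0]);H=np.array([583.6,-233.9,78])
    for th in np.arange(0,1.75,.1):
        P=H-90*np.cos(th)*xb+[0,0,90*np.sin(th)]+66*yb;print('%.1f'%th,P[1:],wproj(c,o,P),end='; ')
    print()
E
python3 bar.py
python3 - <<'E'
import cv2,numpy as np
for n in ('w3','w4'):
    g=cv2.imread(f'pics/{n}.png',0);print(n,g[45:75,136].tolist())
E
```

```text
bar cols (np.int64(331), np.int64(341)) corner row 137 [ 573.28 -317.1    63.83] [ 0.37 -4.13  0.25]
0.0 [-331.91   78.  ] [340.47 137.54]; 0.1 [-331.47   86.99] [340.49 139.96]; 0.2 [-330.14   95.88] [338.3  142.69]; 0.3 [-327.93  104.6 ] [333.45 145.74]; 0.4 [-324.87  113.05] [325.38 149.18]; 0.5 [-321.    121.15] [313.49 153.04]; 0.6 [-316.34  128.82] [297.13 157.37]; 0.7 [-310.94  135.98] [275.82 162.18]; 0.8 [-304.86  142.56] [249.37 167.45]; 0.9 [-298.17  148.5 ] [218.25 173.05]; 1.0 [-290.91  153.73] [183.77 178.74]; 1.1 [-283.18  158.21] [148.05 184.15]; 1.2 [-275.04  161.88] [113.56 188.89]; 1.3 [-266.58  164.72] [ 82.37 192.62]; 1.4 [-257.88  166.69] [ 55.8  195.16]; 1.5 [-249.03  167.77] [ 34.27 196.49]; 1.6 [-240.12  167.96] [ 17.62 196.7 ]; 1.7 [-231.23  167.25] [  5.34 195.97]; 
w3 [90, 89, 94, 92, 90, 91, 91, 93, 90, 91, 94, 133, 155, 168, 180, 189, 201, 213, 217, 218, 219, 219, 217, 218, 219, 219, 218, 218, 219, 219]
w4 [92, 94, 93, 91, 91, 94, 90, 95, 94, 93, 103, 139, 160, 173, 182, 193, 204, 214, 217, 217, 218, 218, 218, 218, 219, 217, 217, 218, 218, 218]
```

The bar's corner stays at row 137 while the tool rose 9 mm, so the bar follows the pad by friction. I'll carry on along the arc.

Call:
{"method": "send_rows", "body": {
  "moves": [
    [-3, -0.3, 0, 0],
    [-3, -0.5, 0, 0],
    [-3, -0.6, 0, 0],
    [-3, -0.7, 0, 0],
    [-3, -0.8, 0, 0],
    [-3, -1, 0, 0],
    [-3, -1.1, 0, 0],
    [0, 0, 0, 0]
  ]
}}

```text
time: 8.88
tool_pos: [573.9, -311.9, 85.0]
tcp_rot: [-2.987, 1.571, 0.02]
contact_force: [0.2, -1.8, 0.2]
grip_width: 16.7
```

```bash
python3 bar.py
```

```text
bar cols (np.int64(330), np.int64(341)) corner row 137 [ 573.95 -311.92   85.  ] [ 0.2  -1.76  0.22]
0.0 [-331.91   78.  ] [348.26 132.89]; 0.1 [-331.47   86.99] [348.72 134.72]; 0.2 [-330.14   95.88] [347.34 136.73]; 0.3 [-327.93  104.6 ] [343.78 138.93]; 0.4 [-324.87  113.05] [337.67 141.35]; 0.5 [-321.    121.15] [328.6  143.99]; 0.6 [-316.34  128.82] [316.13 146.87]; 0.7 [-310.94  135.98] [299.93 150.01]; 0.8 [-304.86  142.56] [279.8  153.39]; 0.9 [-298.17  148.5 ] [255.88 156.99]; 1.0 [-290.91  153.73] [228.77 160.72]; 1.1 [-283.18  158.21] [199.58 164.44]; 1.2 [-275.04  161.88] [169.86 167.96]; 1.3 [-266.58  164.72] [141.25 171.07]; 1.4 [-257.88  166.69] [115.13 173.58]; 1.5 [-249.03  167.77] [ 92.45 175.37]; 1.6 [-240.12  167.96] [ 73.6  176.41]; 1.7 [-231.23  167.25] [ 58.6  176.71];
```

Call:
{"method": "send_rows", "body": {
  "moves": [
    [-3.5, -1.5, 0, 0],
    [-3.5, -1.6, 0, 0],
    [-4, -2.1, 0, 0],
    [-3.9, -2.2, 0, 0],
    [-3.8, -2.5, 0, 0],
    [-3.7, -2.6, 0, 0],
    [-3.4, -2.8, 0, 0],
    [-3.4, -2.9, 0, 0]
  ]
}}

```text
time: 9.93
tool_pos: [576.3, -294.3, 114.4]
tcp_rot: [1.955, 1.57, -1.322]
contact_force: [-1.4, -3.0, 3.0]
grip_width: 16.5
```

```bash
python3 bar.py|tr ';' '\n' |grep -E 'bar|0.[789] |1.0 '
```

```text
bar cols (np.int64(331), np.int64(341)) corner row 137 [ 576.28 -294.26  114.39] [-1.44 -2.97  3.02]
 0.7 [-310.94  135.98] [345.59 139.38]
 0.8 [-304.86  142.56] [332.03 141.25]
 0.9 [-298.17  148.5 ] [315.49 143.18]
 1.0 [-290.91  153.73] [296.09 145.17]
```

The force is radial, about 3 N on each axis, so my arc is slightly tight. I'll relieve it a little and continue.

Call:
{"method": "send_rows", "body": {
  "moves": [
    [-3.3, -2.6, 0, 0],
    [-2.9, -3, 0, 0],
    [-2.9, -3.5, 0, 0],
    [-2.8, -3.5, 0, 0],
    [-2.6, -3.8, 0, 0],
    [-2.5, -3.8, 0, 0],
    [-2.2, -4, 0, 0],
    [-2, -4, 0, 0]
  ]
}}

```text
time: 10.98
tool_pos: [580.0, -265.8, 135.2]
tcp_rot: [-0.237, 1.571, 2.77]
contact_force: [-0.6, 0.0, 0.5]
grip_width: 16.7
```

```bash
python3 bar.py|tr ';' '\n' |grep -E 'bar|0.9 |1.[0123] '
```

```text
bar cols (np.int64(343), np.int64(347)) corner row 134 [ 580.03 -265.83  135.16] [-0.65  0.04  0.48]
 0.9 [-298.17  148.5 ] [377.82 137.52]
 1.0 [-290.91  153.73] [363.82 138.6 ]
 1.1 [-283.18  158.21] [347.32 139.64]
 1.2 [-275.04  161.88] [328.57 140.63]
 1.3 [-266.58  164.72] [308.04 141.57]
```

```bash
python3 look.py pics/w5.png >/dev/null; python3 - <<'E'
from h import *
s=capture('side');w=cv2.imread('pics/w5.png')
a=cv2.resize(s['image'][200:370,230:420,::-1],None,fx=2.4,fy=2.4,interpolation=2)
im=np.zeros((420,800,3),np.uint8);im[:a.shape[0],:a.shape[1]]=a;im[:240,500:780]=w;cv2.imwrite('pics/v5.png',im)
E
```

```text
(no output)
```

View pics/v5.png

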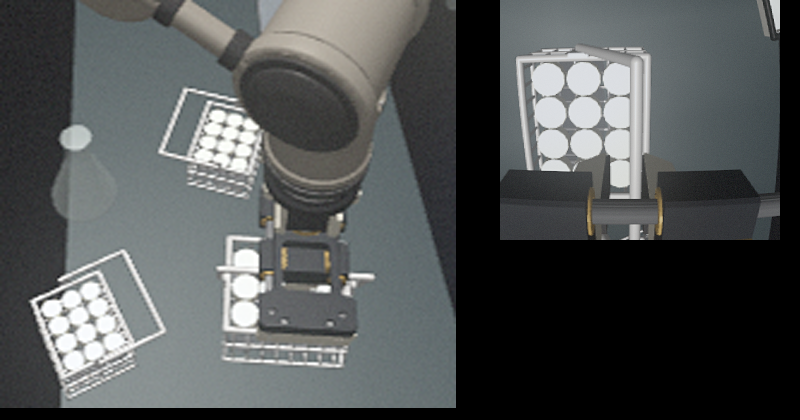

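The bail is up at about 1.15 rad, with its bar against the outer pad and about 0 N. I'll carry it on to upright.

Call:
{"method": "send_rows", "body": {
  "moves": [
    [-1.7, -4.2, 0, 0],
    [-1.6, -4.2, 0, 0],
    [-1.3, -4.3, 0, 0],
    [-1.1, -4.4, 0, 0],
    [-0.8, -4.4, 0, 0],
    [-0.7, -4.5, 0, 0],
    [-0.4, -4.4, 0, 0],
    [-0.3, -4.4, 0, 0]
  ]
}}

```text
time: 12.12
tool_pos: [584.8, -231.4, 143.0]
tcp_rot: [1.076, 1.571, -2.201]
contact_force: [0.2, -0.3, 1.0]
grip_width: 16.8
```

```bash
cat > b2.py <<'E'
from h import *
np.set_printoptions(precision=2,suppress=True)
o=get_obs();c=capture('wrist');g=cv2.cvtColor(c['image'],cv2.COLOR_RGB2GRAY).astype(int)
for r in (150,170,190,210,225):print(r,''.join('#' if v>175 else '+' if v>140 else '.' for v in g[r,290:370]))
print(o['tool_pos'],o['contact_force'],o['moment'],o['time'])
xb=np.array([.1337,.991,0]);yb=np.array([.991,-.1337,0]);H=np.array([583.6,-233.9,78])
for th in (1.3,1.4,1.5,1.57,1.65):
    P=H-90*np.cos(th)*xb+[0,0,90*np.sin(th)]+66*yb;print(th,P,wproj(c,o,P))
E
python3 b2.py
```

```text
150 #################+..####################+##########+++++..######################
170 ############........+++....+############+##########++++........#################
190 ###################+####################+##########++#+.########################
210 ###############+....+##...+#############+##########+++......+###################
225 ###################+.+##################+#########++++..########################
[ 584.78 -231.36  142.99] [ 0.21 -0.28  1.  ] [-0.04  0.06 -0.04] 12.125
1.3 [ 645.79 -266.58  164.72] [387.4  140.14]
1.4 [ 646.96 -257.88  166.69] [368.6  140.31]
1.5 [ 648.15 -249.03  167.77] [348.39 140.37]
1.57 [ 649.  -242.8  168. ] [333.78 140.35]
1.65 [ 649.96 -235.67  167.72] [317.01 140.27]
```

The bar is at columns 330–341, which puts θ at about 1.56. I'll back off to clear both pads and wait to see that it stands by itself.

Call:
{"method": "send_rows", "body": {
  "moves": [
    [0, 2.5, 0, 0],
    [0, 2.8, 0, 0],
    [-4, 0, 0, 0],
    [-5, 0, 0, 0],
    [-4, 0, 0, 0],
    [0, 0, 0, 0],
    [0, 0, 0, 0],
    [0, 0, 0, 0]
  ]
}}

```text
time: 13.18
tool_pos: [583.9, -236.9, 155.8]
tcp_rot: [-0.164, 1.57, 2.843]
contact_force: [0.1, -0.3, -0.5]
grip_width: 16.5
```

```bash
python3 b2.py; python3 - <<'E'
from h import *
s=capture('side');w=capture('wrist');im=np.zeros((420,800,3),np.uint8)
a=cv2.resize(s['image'][210:370,230:420,::-1],None,fx=2.4,fy=2.4,interpolation=2);im[:a.shape[0],:a.shape[1]]=a
im[:240,500:780]=w['image'][80:320,200:480,::-1];cv2.imwrite('pics/v6.png',im)
E
```

```text
150 #############..+###########+########+++##########+##############################
170 ................++.........+#########+........++..............##+++.........+###
190 #############+.+#####################++##########+#############################.
210 #############+..+####################++#######++++############################+.
225 ##########+......+#..+##############+++###+...#+.....+##################+.+###.#
[ 583.94 -236.85  155.84] [ 0.09 -0.29 -0.54] [ 0.1   0.05 -0.04] 13.175
1.3 [ 645.79 -266.58  164.72] [370.93 136.32]
1.4 [ 646.96 -257.88  166.69] [353.25 136.52]
1.5 [ 648.15 -249.03  167.77] [334.52 136.64]
1.57 [ 649.  -242.8  168. ] [321.12 136.69]
1.65 [ 649.96 -235.67  167.72] [305.83 136.69]
```

View pics/v6.png

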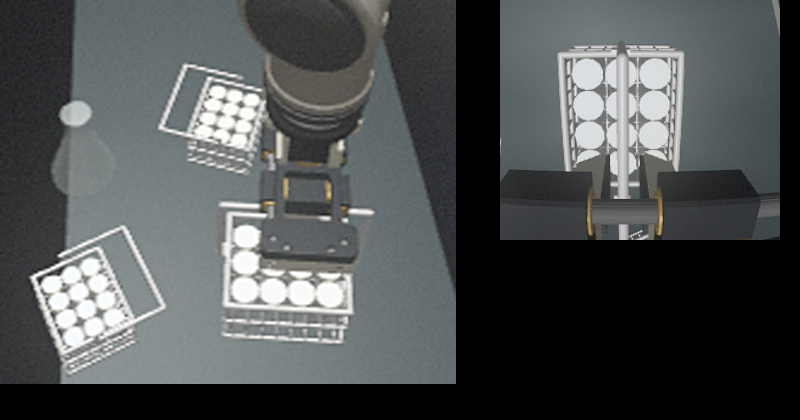

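The bail stands freely, centred between the blades with no force, and the basket looks unmoved. Now I'll close on the bar and start lifting.

Call:
{"method": "send_rows", "body": {
  "moves": [
    [0, 0, 0, 0],
    [0, 0, 0, 0],
    [0, 0, 0, 0],
    [0, 0, 0, 0],
    [0, 0, 0, 0]
  ],
  "hand": 0
}}

```text
time: 13.95
tool_pos: [584.0, -236.9, 156.0]
tcp_rot: [1.042, 1.571, -2.234]
contact_force: [-0.3, -0.5, -0.7]
grip_width: 5.1
```

Call:
{"method": "send_rows", "body": {
  "moves": [
    [-1, 0, 0, 0],
    [-2, 0, 0, 0],
    [-3, 0, 0, 0],
    [-4, 0, 0, 0],
    [-5, 0, 0, 0],
    [-5, 0, 0, 0],
    [-3, 0, 0, 0],
    [0, 0, 0, 0]
  ]
}}

```text
time: 14.95
tool_pos: [584.2, -237.0, 179.4]
tcp_rot: [2.612, 1.57, -0.665]
contact_force: [-0.3, -0.4, -6.8]
grip_width: 4.7
```

Lifted: fz is about -6.5 N and the grip is holding. I'll raise it to travelling height.

Call:
{"method": "send_rows", "body": {
  "moves": [
    [-6, 0, 0, 0],
    [-12, 0, 0, 0],
    [-18, 0, 0, 0],
    [-22, 0, 0, 0],
    [-24, 0, 0, 0],
    [-20, 0, 0, 0],
    [-12, 0, 0, 0],
    [-6, 0, 0, 0]
  ]
}}

```text
time: 15.95
tool_pos: [584.1, -237.0, 299.9]
tcp_rot: [2.703, 1.57, -0.573]
contact_force: [-0.1, -0.3, -7.2]
grip_width: 4.7
```

```bash
python3 - <<'E'
from h import *
np.set_printoptions(precision=3,suppress=True)
o=get_obs();R=Ro.from_euler('xyz',o['tcp_rot']).as_matrix();print(R,o['tool_pos'],o['contact_force'],o['joint_positions'],o['time'])
E
```

```text
[[ 0.001 -0.134 -0.991]
 [-0.001 -0.991  0.134]
 [-1.     0.    -0.001]] [ 584.082 -236.964  299.87 ] [-0.147 -0.311 -7.215] [-0.507  0.507  1.066 -0.     1.567  1.199] 15.95
```

Call:
{"method": "send_rows", "body": {
  "moves": [
    [0, -5, 2.5, 0],
    [0, -11, 5, 0],
    [0, -16, 8, 0],
    [0, -22, 11, 0],
    [0, -22, 11, 0],
    [0, -22, 11, 0],
    [0, -22, 11, 0],
    [0, -22, 11, 0]
  ]
}}

```text
time: 16.95
tool_pos: [532.5, -85.1, 298.8]
tcp_rot: [-0.296, 1.57, 2.711]
contact_force: [-0.2, -1.0, -7.7]
grip_width: 4.8
```

Call:
{"method": "send_rows", "body": {
  "moves": [
    [0, -22, 11, 0],
    [0, -22, 11, 0],
    [0, -22, 11, 0],
    [0, -22, 11, 0],
    [0, -22, 11, 0],
    [0, -16, 8, 0],
    [0, -11, 5, 0],
    [0, -5, 2.5, 0]
  ]
}}

```text
time: 17.95
tool_pos: [482.3, 64.0, 299.1]
tcp_rot: [2.601, 1.57, -0.675]
contact_force: [0.1, 0.7, -6.6]
grip_width: 5.0
```

Call:
{"method": "send_rows", "body": {
  "moves": [
    [0, 0, 0, -2],
    [0, 0, 0, -5],
    [0, 0, 0, -8],
    [0, 0, 0, -9],
    [0, 0, 0, -9],
    [0, 0, 0, -9],
    [0, 0, 0, -9],
    [0, 0, 0, -9]
  ]
}}

```text
time: 18.95
tool_pos: [482.7, 62.6, 298.9]
tcp_rot: [0.53, 1.57, -1.694]
contact_force: [-0.4, 0.0, -7.3]
grip_width: 4.3
```

Call:
{"method": "send_rows", "body": {
  "moves": [
    [0, 0, 0, -9],
    [0, 0, 0, -9],
    [0, 0, 0, -8],
    [0, 0, 0, -6],
    [0, 0, 0, -3],
    [0, 0, 0, 0]
  ]
}}

```text
time: 19.7
tool_pos: [482.7, 62.8, 298.9]
tcp_rot: [-0.012, 1.57, -1.631]
contact_force: [-0.1, -0.3, -6.9]
grip_width: 4.7
```

```bash
cat > st.py <<'E'
from h import *
np.set_printoptions(precision=3,suppress=True)
o=get_obs();R=Ro.from_euler('xyz',o['tcp_rot']).as_matrix()
xh=np.array([np.cos(-.047),np.sin(-.047),0]);b=np.array([534,221.7,250.])
print('tool y deg',np.degrees(np.arctan2(R[1,1],R[0,1])),o['tool_pos'],o['contact_force'],o['time'])
for d in (-75,0):
    print(d,R.T@(b+d*xh-o['tool_pos']))
E
python3 st.py
```

```text
tool y deg -2.743621958516763 [482.68   62.771 298.892] [-0.089 -0.285 -6.858] 19.7
-75 [  48.83   -31.346 -161.156]
0 [  48.829   43.654 -161.222]
```

Call:
{"method": "send_rows", "body": {
  "moves": [
    [0, -5, -4, 0],
    [0, -10, -9, 0],
    [0, -10, -15, 0],
    [0, -6, -20, 0],
    [0, 0, -20, 0],
    [0, 0, -20, 0],
    [0, 0, -20, 0],
    [0, 0, -20, 0]
  ]
}}

```text
time: 20.7
tool_pos: [456.6, 194.5, 299.1]
tcp_rot: [-3.107, 1.57, 1.559]
contact_force: [0.5, 0.1, -6.0]
grip_width: 4.5
```

Call:
{"method": "send_rows", "body": {
  "moves": [
    [0, 0, -16, 0],
    [0, 0, -10, 0],
    [0, 0, -5, 0],
    [0, 0, -2, 0],
    [0, 0, 0, 0],
    [0, 0, 0, 0]
  ]
}}

```text
time: 21.45
tool_pos: [459.2, 225.3, 299.0]
tcp_rot: [0.164, 1.571, -1.455]
contact_force: [-0.7, -0.7, -6.8]
grip_width: 4.4
```

```bash
python3 st.py; python3 - <<'E'
from h import *
w=capture('wrist');o=get_obs();t=capture('top');s=capture('side')
xh=np.array([np.cos(-.047),np.sin(-.047),0]);yh=np.array([-xh[1],xh[0],0]);b=np.array([534,221.7,0])
for x,y,z in [(-34,32,282),(-34,-32,282),(66,32,268),(66,-32,268)]:print(wproj(w,o,b+x*xh+y*yh+[0,0,z]))
im=np.zeros((600,800,3),np.uint8);im[:400,:640]=w['image'][:,:,::-1]
im[400:600,0:300]=cv2.resize(s['image'][90:210,230:410,::-1],(300,200));im[400:600,320:560]=cv2.resize(t['image'][110:230,220:364,::-1],(240,200));cv2.imwrite('pics/v7.png',im)
E
```

```text
tool y deg -2.7505365958365076 [459.176 225.276 299.005] [-0.672 -0.674 -6.844] 21.45
-75 [49.005 -0.093  0.043]
0 [49.009 74.907 -0.033]
[393.2953068  190.38894812]
[385.37749995 281.40679048]
[518.41019023 185.53219898]
[502.18673375 263.23846248]
```

View pics/v7.png

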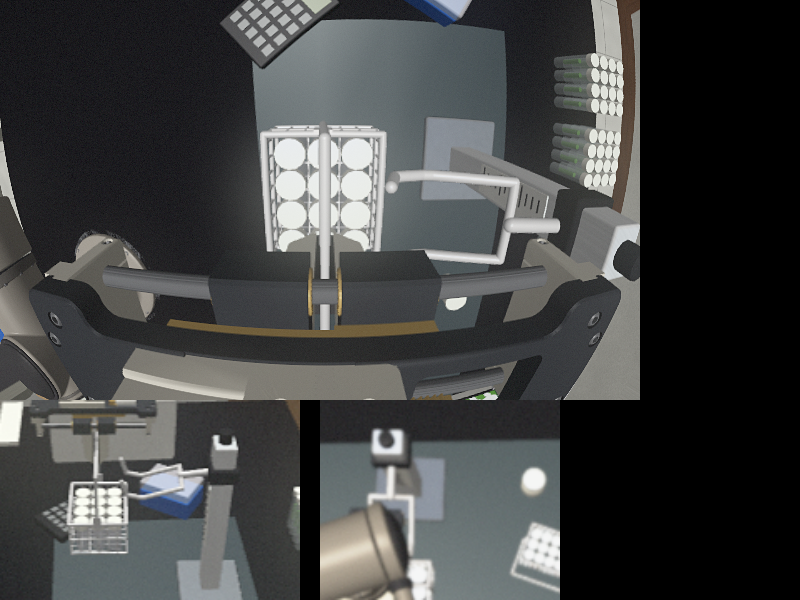

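The wrist view shows the near hook tip at (392,187) and cross-bar corners at (519,181) and (503,260). Those are 3–4 px from prediction, about 2 mm toward +y. The basket hangs level with the bar along the hook's y. I'll enter over the tips with that correction.

Call:
{"method": "send_rows", "body": {
  "moves": [
    [0, 3, -1, 0],
    [0, 7, -1, 0],
    [0, 10, 0, 0],
    [0, 12, 0, 0],
    [0, 12, 0, 0],
    [0, 12, 0, 0],
    [0, 10, 0, 0],
    [0, 6, 0, 0]
  ]
}}

```text
time: 22.6
tool_pos: [531.8, 224.2, 298.8]
tcp_rot: [-0.796, 1.571, -2.414]
contact_force: [0.5, 0.6, -7.1]
grip_width: 4.7
```

Call:
{"method": "send_rows", "body": {
  "moves": [
    [0, 3, 0, 0],
    [0, 0, 0, 0],
    [4, 0, 0, 0],
    [8, 0, 0, 0],
    [10, 0, 0, 0],
    [8, 0, 0, 0],
    [4, 0, 0, 0],
    [0, 0, 0, 0]
  ]
}}

```text
time: 23.6
tool_pos: [534.0, 224.1, 264.6]
tcp_rot: [-1.086, 1.57, -2.704]
contact_force: [-0.3, -0.1, -6.8]
grip_width: 4.7
```

Call:
{"method": "send_rows", "body": {
  "moves": [
    [2, 0, 0, 0],
    [3, 0, 0, 0],
    [3, 0, 0, 0],
    [3, 0, 0, 0],
    [3, 0, 0, 0],
    [2, 0, 0, 0],
    [1, 0, 0, 0],
    [0, 0, 0, 0]
  ]
}}

```text
time: 24.6
tool_pos: [534.1, 224.1, 247.9]
tcp_rot: [-0.538, 1.571, -2.156]
contact_force: [-0.2, 0.5, -7.1]
grip_width: 4.7
```

Call:
{"method": "send_rows", "body": {
  "moves": [
    [1, 0, 0, 0],
    [1, 0, 0, 0],
    [1, 0, 0, 0],
    [1, 0, 0, 0],
    [1, 0, 0, 0],
    [1, 0, 0, 0],
    [1, 0, 0, 0],
    [1, 0, 0, 0]
  ]
}}

```text
time: 25.6
tool_pos: [534.1, 224.1, 240.0]
tcp_rot: [0.779, 1.571, -0.839]
contact_force: [-0.2, 0.5, -6.6]
grip_width: 4.6
```

Call:
{"method": "send_rows", "body": {
  "moves": [
    [1, 0, 0, 0],
    [1, 0, 0, 0],
    [1, 0, 0, 0],
    [1, 0, 0, 0],
    [1, 0, 0, 0],
    [1, 0, 0, 0],
    [1, 0, 0, 0],
    [1, 0, 0, 0]
  ]
}}

```text
time: 26.6
tool_pos: [534.1, 224.2, 232.0]
tcp_rot: [1.128, 1.571, -0.49]
contact_force: [-1.7, -0.9, -4.6]
grip_width: 4.7
```

Call:
{"method": "send_rows", "body": {
  "moves": [
    [1, 0, 0, 0],
    [1, 0, 0, 0],
    [1, 0, 0, 0],
    [1, 0, 0, 0],
    [1, 0, 0, 0],
    [1, 0, 0, 0],
    [1, 0, 0, 0],
    [1, 0, 0, 0]
  ]
}}

```text
time: 27.6
tool_pos: [534.1, 224.2, 224.0]
tcp_rot: [1.44, 1.571, -0.179]
contact_force: [-0.8, 0.6, -3.3]
grip_width: 4.5
```

Call:
{"method": "send_rows", "body": {
  "moves": [
    [1, 0, 0, 0],
    [1, 0, 0, 0],
    [1, 0, 0, 0],
    [1, 0, 0, 0],
    [1, 0, 0, 0],
    [1, 0, 0, 0],
    [1, 0, 0, 0],
    [1, 0, 0, 0]
  ]
}}

```text
time: 28.6
tool_pos: [534.2, 224.2, 216.0]
tcp_rot: [1.628, 1.571, 0.009]
contact_force: [-0.4, 0.6, -1.8]
grip_width: 4.3
```

```bash
python3 - <<'E'
from h import *
np.set_printoptions(precision=3,suppress=True)
F=[]
for i in range(10):capture('wrist');F.append(get_obs()['contact_force'])
print(np.mean(F,0),np.std(F,0),get_obs()['tool_pos'],get_obs()['time'])
E
```

```text
[-0.09   0.004 -2.462] [0.562 0.258 0.56 ] [534.115 224.164 216.013] 29.1
```

Call:
{"method": "send_rows", "body": {
  "moves": [
    [2, 0, 0, 0],
    [2, 0, 0, 0],
    [2, 0, 0, 0],
    [2, 0, 0, 0],
    [1, 0, 0, 0],
    [1, 0, 0, 0],
    [1, 0, 0, 0],
    [0, 0, 0, 0]
  ]
}}

```text
time: 30.1
tool_pos: [534.2, 224.2, 205.0]
tcp_rot: [1.205, 1.571, -0.413]
contact_force: [-0.7, 0.5, -0.3]
grip_width: 4.5
```

```bash
cat > f.py <<'E'
from h import *
np.set_printoptions(precision=3,suppress=True)
F=[]
for i in range(30):capture('wrist');F.append(get_obs()['contact_force'])
print(np.mean(F,0),np.std(F,0),get_obs()['tool_pos'],get_obs()['time'])
E
python3 f.py
```

```text
[-0.307 -0.014 -0.697] [0.562 0.535 0.569] [534.107 224.149 204.967] 31.6
```

Call:
{"method": "send_rows", "body": {
  "moves": [
    [1, 0, 0, 0],
    [1, 0, 0, 0],
    [1, 0, 0, 0],
    [0.4, 0, 0, 0],
    [0, 0, 0, 0]
  ]
}}

```text
time: 32.22
tool_pos: [534.1, 224.1, 201.6]
tcp_rot: [0.291, 1.571, -1.327]
contact_force: [-1.2, -0.1, 0.0]
grip_width: 4.6
```

```bash
python3 f.py
```

```text
[-0.25   0.394  0.171] [0.499 0.469 0.472] [534.113 224.157 201.584] 33.725
```

The mean fz is within about 0.2 N of zero, so the spring carries the whole weight. I'll open slightly and wait.

Call:
{"method": "send_rows", "body": {
  "moves": [
    [0, 0, 0, 0],
    [0, 0, 0, 0],
    [0, 0, 0, 0],
    [0, 0, 0, 0],
    [0, 0, 0, 0],
    [0, 0, 0, 0]
  ],
  "hand": 0.2
}}

```text
time: 34.48
tool_pos: [534.1, 224.1, 201.6]
tcp_rot: [-0.028, 1.571, -1.646]
contact_force: [-0.2, 0.0, -0.3]
grip_width: 18.5
```

```bash
python3 - <<'E'
from h import *
np.set_printoptions(precision=2,suppress=True)
for i in range(3):
    o=get_obs();w=capture('wrist');g=cv2.cvtColor(w['image'],cv2.COLOR_RGB2GRAY).astype(int)
    print(o['contact_force'],o['grip_width'])
for r in (150,180,210,225):print(r,''.join('#' if v>175 else '+' if v>140 else '.' for v in g[r,285:365]))
s=capture('side');im=np.zeros((600,800,3),np.uint8);im[:400,:640]=w['image'][:,:,::-1]
im[400:600,0:300]=cv2.resize(s['image'][90:210,230:410,::-1],(300,200));cv2.imwrite('pics/v8.png',im)
E
```

```text
[-0.23  0.04 -0.31] 18.497719121330242
[-0.98 -0.3   0.69] 18.597143532411973
[ 0.39  1.   -0.14] 18.261257732188298
150 ######################..#####################+###########+######################
180 ######################..#####################+###########+######################
210 #############################################+##################################
225 ##################+......#+..################+####+...+#....+###################
```

View pics/v8.png

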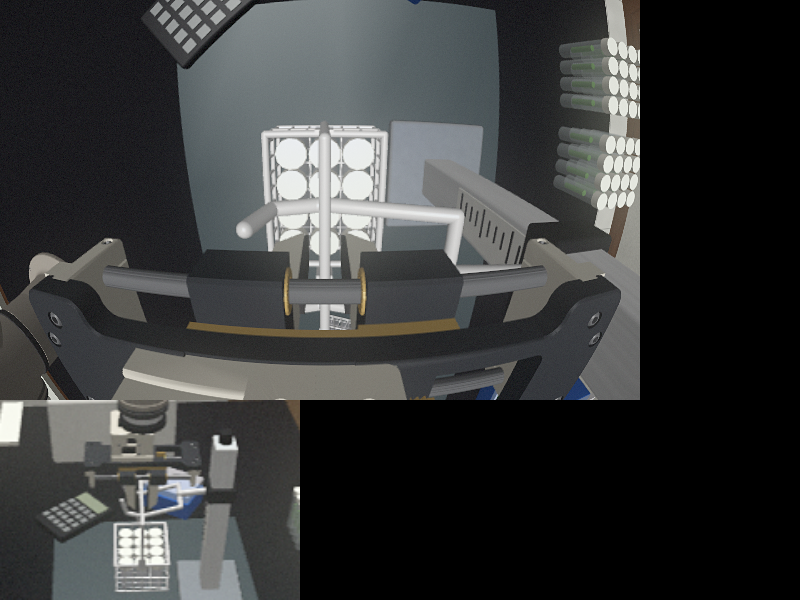

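The bar rests across the prongs at column 325, between the open blades at about 305 and 345, and nothing touches the robot. I'll withdraw straight up.

Call:
{"method": "send_rows", "body": {
  "moves": [
    [-2, 0, 0, 0],
    [-5, 0, 0, 0],
    [-8, 0, 0, 0],
    [-12, 0, 0, 0],
    [-15, 0, 0, 0],
    [-15, 0, 0, 0],
    [-15, 0, 0, 0],
    [-15, 0, 0, 0]
  ]
}}

```text
time: 35.67
tool_pos: [534.1, 224.2, 289.8]
tcp_rot: [1.587, 1.57, -0.032]
contact_force: [-0.4, 0.3, 0.7]
grip_width: 18.4
```

Call:
{"method": "send_rows", "body": {
  "moves": [
    [-15, 0, 0, 0],
    [-10, 0, 0, 0],
    [0, 0, 0, 0],
    [0, 0, 0, 0],
    [0, 0, 0, 0],
    [0, 0, 0, 0],
    [0, 0, 0, 0],
    [0, 0, 0, 0]
  ]
}}

```text
time: 36.67
tool_pos: [534.1, 224.1, 313.5]
tcp_rot: [-0.288, 1.571, -1.906]
contact_force: [0.1, 0.7, -1.4]
grip_width: 18.6
```

```bash
python3 - <<'E'
from h import *
np.set_printoptions(precision=2,suppress=True)
a=capture('wrist')['image'].astype(int)
for i in range(8):capture('top')
c=capture('wrist');b=c['image'].astype(int);o=get_obs()
print('still: mean/max diff in hook area',np.abs(a-b)[100:240,180:460].mean(),(np.abs(a-b).max(2)[100:240,180:460]>40).sum(),o['tool_pos'],o['contact_force'],o['time'])
t0=cv2.imread('pics/top0.png').astype(int);t=capture('top')['image'][:,:,::-1].astype(int)
d=np.abs(t0-t).max(2)
for n,(u,v,h) in dict(flask=(368,255,14),jar=(348,158,10),tip=(183,176,26),calc=(200,250,28)).items():print(n,(d[v-h:v+h,u-h:u+h]>40).sum())
# hung bar: bright near-vertical band in wrist view; hook deflection from TCP at release
g=cv2.cvtColor(c['image'],cv2.COLOR_RGB2GRAY)
for P in [(534,224,216),(534+3,224+66,216),(534-34,224+32,248)]:print(wproj(c,o,P))
E
```

```text
still: mean/max diff in hook area 1.8731632653061225 3 [534.1  224.14 313.58] [-1.09 -0.02  0.09] 37.175
flask 0
jar 0
tip 575
calc 399
[324.65 199.37]
[324.5 122.5]
[277.04 174.04]
```

```bash
python3 - <<'E'
from h import *
t0=cv2.imread('pics/top0.png');t=capture('top')['image'][:,:,::-1]
s0=cv2.imread('pics/side0.png');s=capture('side')['image'][:,:,::-1]
def best(a,b,u,v,h):
    T=a[v-h:v+h,u-h:u+h];r=cv2.matchTemplate(np.ascontiguousarray(b[v-h-8:v+h+8,u-h-8:u+h+8]),T,cv2.TM_CCOEFF_NORMED);_,m,_,p=cv2.minMaxLoc(r);return round(m,3),p[0]-8,p[1]-8
print('top tip',best(t0,t,183,176,22),'calc',best(t0,t,200,250,24))
print('side calc',best(s0,s,274,158,20),'flask',best(s0,s,264,270,18),'jar',best(s0,s,369,250,12))
E
```

```text
top tip (0.891, 0, 0) calc (0.915, 0, 0)
side calc (0.994, 0, 0) flask (0.997, 0, 0) jar (0.999, 0, 0)
```

The bystanders match at zero shift, and the basket hangs still. I'll hand the job in.

```bash
python3 -c "
from plant import close_job
print(close_job())"
```

```text
the job is handed in; nothing more can be done
None
```

The basket is hanging by its bail from both prongs of the balance hook, with the robot clear of it, and the job is handed in at about 37 s.

- **Raising the bail:** I used one finger pad in an open, unpinched gap and a light upward drag along the bail's arc. The contact force reached about 5 N at first and then mostly stayed below 4 N. The bail stood upright with nothing touching it before I gripped it. The basket looked in place in the camera views, but I did not measure any small shift.
- **Hanging:** The basket weighs about 7 N. I lowered it at 8 to 16 mm/s until the average vertical force was 0.2 N or less, with the hook drawn down about 39 mm. Only then did I open the fingers and back straight up.
- **Final checks:** Wrist pictures 0.5 s apart showed the basket still. I compared the bystanders with their first pictures, and the flask, jar and calculator matched with no shift.
- **Check that disagreed:** A raw picture comparison flagged changed pixels around the tip box and calculator in the top view. Matching them put both at no shift, but with weaker scores (0.89 and 0.92), most likely from shadow or the arm covering part of the view. The calculator's side view confirms it at 0.99; the tip box has only the top view.

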